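# Kit the parts for one welded bracket

### The arm

A 6-joint arm with a two-finger parallel gripper is mounted at the origin on the work surface. World frame = base frame: x ahead of the robot, y to its left, z up, the work surface at z = 0. Lengths are in m, angles in degrees, forces in N, time in s.
With the tool pointing down it reaches from about 0.325 to 0.775 m from the base axis. Payload 9.3 kg.
Tool frame: the origin (TCP) lies where the fingers leave the gripper's body, on its centre line; the fingertips stand 73 mm ahead of it and the grasp point (between the pads) lies 54 mm ahead of it; z points along the fingers, y is the direction in which the jaws open and shut (so a half turn about z gives the same grasp; the last joint's range is limited). The gripper opens to 85 mm and grips with 20 to 120 N. Pads are 22 mm wide; open, the fingers measure 114 mm over their backs; the gripper's body (76 mm by 85 mm) begins 54 mm behind the grasp point. The pads swing forward as they close: fully open they stand 13 mm farther back than shut.
Start: joints at [63.85, 14.817, 1.232, 76.415, 0, 81.257], TCP at [0.165, 0.525, 0.304] pointing down, gripper open.
Joint ranges: [-174.27, 174.27], [-52.1, 104.24], [-59.71, 78.15], [-110.17, 111.67], [-87.03, 83.33], [-180, 180]. Speed limits (degrees/s): [127.2, 127.2, 159.86, 180, 180, 180].

### API

Orientations are given as a 3x3 rotation matrix whose columns are the frame's x, y, z axes.
In Python, from bench import robot gives the robot as it stands.
- The arm moves only by the tool step_arm, never from a script. Its arguments are lists of equal length, an entry for each row: "dp": the shift along the world's x, y, z in m, a list of three; "rotation": the turn, a rotation vector about the world's x, y, z in rad, a list of three; "jaw": the gripper command: -1 is fully open, 1 is shut, values between are in proportion. A call has 1 to 20 rows; each row is the pose to reach, as a shift and turn from the pose commanded when the call began; what a row does not reach only later rows make up. A row lasts 1/8 s, in which the tool goes at most 62.5 mm and 10.7 degrees, less where a joint would pass 70% of its speed; a pose out of reach is approached as far as the arm can. A call with a gripper value outside its range is refused whole. The fingers move at their own pace and stop on an object; "grip_force" is the grip in N (left out, the last holds). Time passes only in rows, so rows that repeat a pose let the fingers close. It gives the time, the measured TCP pose, the force and the opening at its end, in the units of the state.
- robot.observe(): the state, without advancing time (a new reading comes with each control period).
- robot.camera(name): name is "side" or "top" or "wrist"; returns the picture (420x560x3 uint8, red, green, blue); there is no depth.
- robot.calibration(name): a dict with "fx", "fy", "cx", "cy" (pixels), "distortion" ([k1, k2, p1, p2, k3] as OpenCV has them; the pictures are not rectified), "extrinsics" (4x4, takes a point from world to camera coordinates); the wrist camera has in their place "tool_from_camera" (4x4, takes a point from camera to tool coordinates, whose origin is the TCP and whose axes are the flange's). Camera axes: x right, y up, looking along -z (the intrinsics and any distortion apply to the point x, -y, -z); pixel columns grow to the right and rows downward; lengths in m; the calibration is good to about 2 mm. A picture is of the moment at which its call begins: read the wrist's pose just before it. calibration takes no time and is no camera call.
- robot.job_done(): hands the job in, once; it reports no verdict.
Trained networks look in the newest picture that a camera, given by its name, has taken for a name from the list of things; names that differ only in an ending like _2 or _b are one class to them, and where a whole thing is asked for, a point or a joint stands for the part that bears it (a point fixed in the world has none). Each returns a list of dicts, best first, with "conf" (0 to 1); they miss things now and then, are a little off and sometimes report something else, mostly with a low value. They report only what shows in the picture. A call takes as long as a camera call. They do not tell look-alikes from the thing itself.
- robot.cut_out(camera, target): "pixels" (420x560 bool, what is visible of it) and "rect" ([left, top, width, height] in pixels, round what is visible of it).
- robot.tip_of(camera, target): "position" ([column, row] in pixels: a listed point, or the origin of a listed thing).
The state is a dict: "time": time; "joints": joint angles; "joint_velocities": joint speeds; "joint_torque": joint torques, N m; "tool_pos": TCP position; "orientation": TCP orientation; "contact_force": force on the tool from outside, world axes, zero at the start; "ft_torque": the same for the moment, N m; "finger_gap": finger opening in m.
Only numpy, scipy, OpenCV 4.12 (cv2) and the standard library are available. Lean on these libraries where they do the work, as an engineer would, in place of code of your own. Each camera call takes 0.05 s, during which the arm holds its last target. There are 200 camera calls.

### The job

Put together the steel parts for the next welded bracket: lay the square tube lengthwise in the long bay of the kit tray, set the collar (the ring) and the angle cleat in the two small bays, one in each, lying as they lie now, and lay the plate with the window flat on the sloped rest, a short edge against the lip at the bottom. Set every part down gently, do not drop it, and leave the look-alikes from other jobs (the plate without a window, the open channel, the solid disc) where they are.

Things in the scene. Friction and masses are not known exactly. Their poses are not given: they have to be found in the camera images.
- frame_plate: To be moved: flat steel plate 90 x 56 mm, 10 mm thick, with a rectangular window 50 x 24 mm cut through its middle; lies flat. About 0.3 kg. Origin: centre of its underside; x along the 90 mm side, y along the 56 mm side, z up.
- square_tube: To be moved: piece of square steel tube, 40 x 40 mm outside, 4 mm wall, 80 mm long, lying on one side, open at both ends, closed top. About 0.36 kg. Origin: its very centre (20 mm above what it lies on); x along its length, y across, z up.
- collar: To be moved: thick steel ring, 44 mm outside, 20 mm high, with a 24 mm hole right through it; lies flat. About 0.17 kg. Origin: centre of its underside, on the axis; z up.
- angle_cleat: To be moved: piece of steel angle (L) on one leg. Flat leg 50 (x) x 60 mm (y), 8 mm thick, with a 16 mm bolt hole; the upright leg, 8 mm thick, 60 mm long in y, runs along the -x edge (its middle plane at x = -21 mm), top 50 mm above the underside; can be pinched there. About 0.34 kg. Origin: centre of the flat leg's underside; z up.
- blank_plate: Look-alike, to be left: plate 90 x 56 x 10 mm as the frame plate but without a window. Origin: centre of its underside; x along the 90 mm side.
- u_channel: Look-alike, to be left: steel U-channel of the tube's outside size, 40 x 40 mm, 80 mm long, 4 mm wall, its open side up so that one looks into a trough. Origin: centre of its underside; x along its length.
- solid_disc: Look-alike, to be left: solid steel disc 44 mm across, 20 mm high as the collar but without a hole. Origin: centre of its underside.
- tray: Fixed sheet tray 194 (x) x 201 mm (y); walls 3 mm thick, rim 22.5 mm high, dividers 17 mm high, floor 3 mm thick. Long bay (90 in x, 195 in y) along its -x side, middle at x -49, y 0; two small bays (95 x 96 mm), middles at x 46.5, y 49.5 and -49.5. Origin: centre of the underside, z up. Tray and rest stand left and right of the parts, either way round; spray can, hammer, brush at table edges.
- rest_seat (a point): Fixed rest of smooth bent sheet, 130 mm wide: a face 115 mm long rises at 20 degrees, away from the robot, from a 12 mm high lip at its low side near the robot; top edge 53 mm above the table. Steel slides down it by itself. Point: in the corner of face and lip, midway across, 14 mm above the table; x up the slope along the face, y along the lip, z square out of the face.
Not all that is in view belongs to the job. Leave any orange or purple look-alike of the frame_plate alone.

How it is judged:
By the outcome, as a careful person would: the job done as asked, in the order asked, and still so for the second after the job is handed in, with the robot touching nothing.
It also fails if it takes over 106 s, if anything falls off the work surface, if the arm or the gripper's body presses on something with over 40 N, if the wrist force passes 120 N, or if a joint passes its speed limit or range.

## Working session

There is one attempt and no reset: what is moved stays moved. The work goes in short steps, Python scripts to look and compute and a tool call to move; the robot and the scene stay as the last step left them, time stands still between calls to the robot, and variables do not carry over. Pictures are saved under pics/ and viewed, about 12 in all and at most 16, crops included, and the job is handed in when it is done.

Besides the shell and the picture viewer there is one more tool, called after "Request:" by a JSON object that holds its "name" and its "arguments", one argument or row to a line. step_arm: Moves the arm, as the interface text tells. Its arguments: {"type":"object","properties":{"dp":{"type":"array"},"rotation":{"type":"array"},"jaw":{"type":"array"},"grip_force":{"type":"number"}},"required":["dp","rotation","jaw"]}

```bash
ls; mkdir -p pics; cat > h.py <<'E'
import numpy as np, cv2
from bench import robot
def K(c): 
    k=robot.calibration(c); return np.array([[k['fx'],0,k['cx']],[0,k['fy'],k['cy']],[0,0,1.]]),np.array(k['distortion'],float),k
def E(c,st=None):
    k=robot.calibration(c)
    if 'extrinsics' in k: return np.array(k['extrinsics'])
    st=st or robot.observe(); T=np.eye(4);T[:3,:3]=st['orientation'];T[:3,3]=st['tool_pos']
    return np.linalg.inv(T@np.array(k['tool_from_camera']))
def pix2w(c,uv,z,st=None):
    A,d,_=K(c); X=E(c,st); uv=np.array(uv,float).reshape(-1,1,2)
    n=cv2.undistortPoints(uv,A,d).reshape(-1,2)
    r=np.c_[n[:,0],-n[:,1],-np.ones(len(n))]@X[:3,:3]
    o=-X[:3,:3].T@X[:3,3]
    return o+r*((z-o[2])/r[:,2])[:,None]
def w2pix(c,P,st=None):
    A,d,_=K(c); X=E(c,st); P=np.array(P,float).reshape(-1,3)
    q=P@X[:3,:3].T+X[:3,3]; q=q*[1,-1,-1]
    return cv2.projectPoints(q,np.zeros(3),np.zeros(3),A,d)[0].reshape(-1,2)
def save(c,n):
    im=robot.camera(c); cv2.imwrite(f'pics/{n}.png',im[:,:,::-1]); return im
E
cat > a.py <<'E'
from h import *
st=robot.observe(); print(st)
ims=[save(c,c+'0') for c in ('top','side')]
for c in ('top','side'):
    X=E(c); print(c,-X[:3,:3].T@X[:3,3])
for t in ['frame_plate','square_tube','collar','angle_cleat','blank_plate','u_channel','solid_disc','tray','rest_seat']:
    r=robot.tip_of('top',t)
    for q in r[:4]: print(t,round(q['conf'],2),np.round(q['position']),np.round(pix2w('top',q['position'],0.014 if t=='rest_seat' else 0),3))
E
python3 a.py
```

```text
pics
{'time': 0.0, 'joints': array([ 6.38485889e+01,  1.48514126e+01,  1.18815955e+00,  7.64164684e+01,
       -3.65340154e-04,  8.12554347e+01]), 'joint_velocities': array([ 0.0249069 , -0.04376752, -0.0193116 , -0.02103467, -0.00726855,
       -0.03476868]), 'joint_torque': array([ 4.63238102e-03, -5.55644059e+01,  3.44529784e+01,  1.33400408e-02,
        4.41735267e-05,  9.27718446e-06]), 'tool_pos': array([0.16446396, 0.52462735, 0.30324895]), 'orientation': array([[-9.54204530e-01,  2.99154384e-01, -6.07529027e-04],
       [ 2.99154930e-01,  9.54203731e-01, -1.25177695e-03],
       [ 2.05231904e-04, -1.37619654e-03, -9.99999032e-01]]), 'contact_force': array([-0.72423279, -0.33169594,  0.46251774]), 'ft_torque': array([ 0.03152614, -0.01117956,  0.00117687]), 'finger_gap': 0.08503539956140219}
top [ 0.39397254 -0.01360298  1.00422725]
side [0.20484582 0.30657206 0.5859192 ]
frame_plate 0.9 [242. 187.] [[0.564 0.065 0.   ]]
frame_plate 0.85 [340. 271.] [[ 0.37  -0.148  0.   ]]
square_tube 0.63 [179. 146.] [[0.664 0.209 0.   ]]
square_tube 0.6 [298. 131.] [[ 0.693 -0.065  0.   ]]
collar 0.53 [296. 132.] [[ 0.69 -0.06  0.  ]]
collar 0.38 [179. 143.] [[0.671 0.21  0.   ]]
angle_cleat 0.86 [273. 235.] [[ 0.455 -0.003  0.   ]]
blank_plate 0.7 [355. 136.] [[ 0.676 -0.198  0.   ]]
u_channel 0.85 [239. 131.] [[0.696 0.07  0.   ]]
solid_disc 0.64 [296. 183.] [[ 0.571 -0.056  0.   ]]
solid_disc 0.32 [240. 132.] [[0.695 0.067 0.   ]]
tray 0.63 [134. 224.] [[0.486 0.31  0.   ]]
rest_seat 0.93 [396. 220.] [[ 0.478 -0.277  0.014]]
```

```bash
python3 -c "
import cv2
a=cv2.imread('pics/top0.png')[80:330,60:460]; cv2.imwrite('pics/top0c.png',cv2.resize(a,None,fx=2,fy=2,interpolation=cv2.INTER_CUBIC))"
```

```text
(no output)
```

View pics/top0c.png

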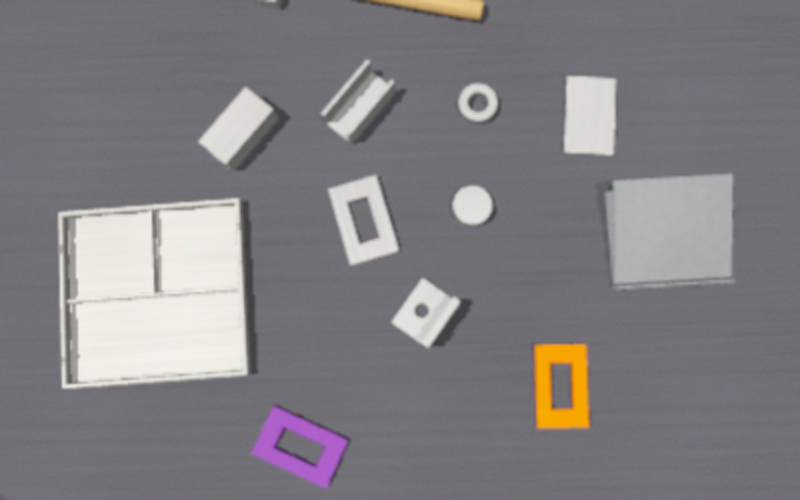

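View pics/side0.png

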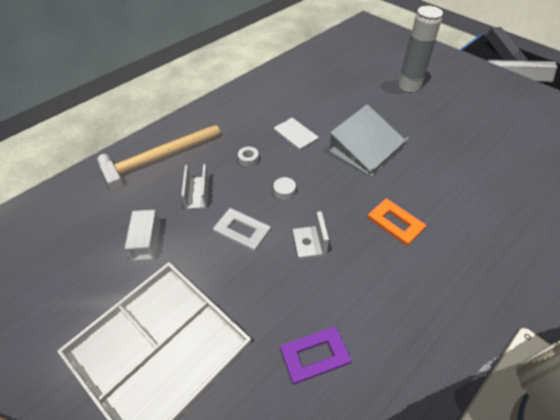

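Top view (crop ×2, offset 60,80): tube at (238,127), channel at (358,100), ring at (478,102), frame plate at (364,220), cleat at (425,312). The tray is on the left with its long bay towards the robot, and the rest is on the right with its lip at the bottom (672,285). I'll fit poses by matching model silhouettes to the masks in both cameras.

```bash
cat > fit.py <<'E'
from h import *
from scipy.optimize import minimize
def box(x0,x1,y0,y1,z0,z1): return np.array([[x,y,z] for x in(x0,x1) for y in(y0,y1) for z in(z0,z1)])/1000
def ring(r,z0,z1): return np.array([[r*np.cos(a),r*np.sin(a),z] for a in np.arange(0,6.28,.2) for z in(z0,z1)])/1000
M={'frame_plate':[box(-45,45,-28,-12,0,10),box(-45,45,12,28,0,10),box(-45,-25,-28,28,0,10),box(25,45,-28,28,0,10)],
'square_tube':[box(-40,40,-20,20,0,40)],'collar':[ring(22,0,20)],
'angle_cleat':[box(-25,25,-30,30,0,8),box(-25,-17,-30,30,0,50)],
'tray':[box(-97,97,-100.5,100.5,0,22.5)]}
c,s=np.cos(np.radians(20)),np.sin(np.radians(20))
def rest():
    P=[]
    for y in(-65,65):
        P+=[[0,y,0],[115*c,y,115*s],[-12*s,y,12*c]]
    P=np.array(P)/1000; P[:,2]+=.014
    return [P[[0,1,3,4]],P[[0,2,3,5]]]
M['rest_seat']=rest()
S=4
def render(cam,parts,p,z0,st):
    m=np.zeros((420*S,560*S),np.uint8); C,Sn=np.cos(p[2]),np.sin(p[2])
    for b in parts:
        w=np.c_[C*b[:,0]-Sn*b[:,1]+p[0],Sn*b[:,0]+C*b[:,1]+p[1],b[:,2]+z0]
        u=w2pix(cam,w,st); h=cv2.convexHull(((u+.5)*S-.5).astype(np.float32)); cv2.fillConvexPoly(m,np.round(h*16).astype(np.int32),1,shift=4)
    return cv2.resize(m.astype(np.float32),(560,420),interpolation=cv2.INTER_AREA)
def fit(name,masks,xy,angs,z0=0,st=None):
    def cost(p): 
        t=0
        for cam,mk in masks.items():
            r=render(cam,M[name],p,z0,st); t+=1-np.minimum(r,mk).sum()/np.maximum(r,mk).sum()
        return t/len(masks)
    best=None
    for a in angs:
        p0=[xy[0],xy[1],a]; sim=np.array([p0,np.add(p0,[.01,0,0]),np.add(p0,[0,.01,0]),np.add(p0,[0,0,.25])])
        r=minimize(cost,p0,method='Nelder-Mead',options=dict(initial_simplex=sim,xatol=2e-4,fatol=1e-4,maxiter=120))
        if best is None or r.fun<best.fun: best=r
    return best.x,best.fun
def getmask(cam,name,xy,z=0.01,st=None,tol=35):
    u=w2pix(cam,[[*xy,z]],st)[0]; b=None
    for q in robot.cut_out(cam,name):
        x,y,w,h=q['rect']; d=np.hypot(x+w/2-u[0],y+h/2-u[1])
        if d<tol and (b is None or d<b[0]): b=(d,q['pixels'].astype(np.float32))
    return None if b is None else b[1]
E
cat > b.py <<'E'
from fit import *
robot.camera('top');robot.camera('side')
D=np.radians
G={'square_tube':((.664,.205),[D(-45),0,D(45)]),'collar':((.69,-.065),[0]),'angle_cleat':((.455,-.003),D([-150,-60,30,120])),'frame_plate':((.556,.065),D([0,45,-45])),'tray':((.48,.305),[0,.1]),'rest_seat':((.47,-.277),[0])}
for n,(xy,an) in G.items():
    mk={c:getmask(c,n,xy) for c in('top','side')}
    mk={c:m for c,m in mk.items() if m is not None}
    if n=='rest_seat': mk={c:m for c,m in mk.items() if c=='top'}
    for k in [list(mk)]+[[c] for c in mk]:
        if k:
            x,f=fit(n,{c:mk[c] for c in k},xy,an); print(n,k,np.round(x[:2],4),round(np.degrees(x[2]),1),round(f,3))
E
python3 b.py
```

```text
square_tube ['top', 'side'] [0.663 0.203] -40.3 0.057
square_tube ['top'] [0.6634 0.204 ] -40.8 0.039
square_tube ['side'] [0.6626 0.2021] -40.5 0.048
collar ['top', 'side'] [ 0.689 -0.068] 14.2 0.249
collar ['top'] [ 0.6905 -0.0674] 26.8 0.301
collar ['side'] [ 0.687  -0.0693] 14.5 0.177Traceback (most recent call last):
  File "b.py", line 11, in <module>
    x,f=fit(n,{c:mk[c] for c in k},xy,an); print(n,k,np.round(x[:2],4),round(np.degrees(x[2]),1),round(f,3))
        ~~~^^^^^^^^^^^^^^^^^^^^^^^^^^^^^^
  File "fit.py", line 33, in fit
    r=minimize(cost,p0,method='Nelder-Mead',options=dict(initial_simplex=sim,xatol=2e-4,fatol=1e-4,maxiter=120))
    res = _minimize_neldermead(fun, x0, args, callback, bounds=bounds,
                               **options)
    fxr = func(xr)
    fx = function(np.copy(x), *(wrapper_args + args))
  File "fit.py", line 28, in cost
    r=render(cam,M[name],p,z0,st); t+=1-np.minimum(r,mk).sum()/np.maximum(r,mk).sum()
  File "fit.py", line 22, in render
    u=w2pix(cam,w,st); h=cv2.convexHull(((u+.5)*S-.5).astype(np.float32)); cv2.fillConvexPoly(m,np.round(h*16).astype(np.int32),1,shift=4)
  File "h.py", line 17, in w2pix
    A,d,_=K(c); X=E(c,st); P=np.array(P,float).reshape(-1,3)
                  ~^^^^^^
  File "h.py", line 6, in E
    k=robot.calibration(c)
ValueError: time passes only in moves, steps and waits
```

```bash
python3 - <<'E'
s=open('h.py').read()
s=s.replace("def K(c)","""import functools
@functools.cache
def cal(c): return robot.calibration(c)
def K(c)""").replace("k=robot.calibration(c)","k=cal(c)")
open('h.py','w').write(s)
f=open('fit.py').read()
f=f.replace("    return None if b is None else b[1]","""    if b is None: return None
    if name=='collar': cv2.drawContours(b[1],cv2.findContours(b[1].astype(np.uint8),cv2.RETR_EXTERNAL,cv2.CHAIN_APPROX_NONE)[0],-1,1,-1)
    return b[1]""")
open('fit.py','w').write(f)
E
python3 b.py
```

```text
square_tube ['top', 'side'] [0.6626 0.203 ] -40.3 0.061
square_tube ['top'] [0.6631 0.2042] -39.7 0.07
square_tube ['side'] [0.6629 0.2024] -40.6 0.037
collar ['top', 'side'] [ 0.6871 -0.0672] 11.2 0.1
collar ['top'] [ 0.6878 -0.0674] 14.3 0.084
collar ['side'] [ 0.686  -0.0666] 16.5 0.102
angle_cleat ['top', 'side'] [ 0.4514 -0.0014] 53.1 0.097
angle_cleat ['top'] [ 0.4519 -0.0019] 52.4 0.117
angle_cleat ['side'] [ 0.4509 -0.001 ] 53.5 0.063
frame_plate ['top', 'side'] [0.5581 0.0656] 14.9 0.087
frame_plate ['top'] [0.5584 0.0657] 14.4 0.085
frame_plate ['side'] [0.5574 0.0653] 15.7 0.082
tray ['top', 'side'] [0.4815 0.2996] 3.2 0.02
tray ['top'] [0.4814 0.3008] 2.9 0.018
tray ['side'] [0.4817 0.2984] 3.3 0.011
rest_seat ['top'] [ 0.4795 -0.2728] 1.2 0.063
rest_seat ['top'] [ 0.4795 -0.2728] 1.2 0.063
```

Both cameras agree to within about 2 mm. First move: go above the tube.

Request:
{"name": "step_arm", "arguments": {
  "dp": [
    [0.05, -0.032, -0.01],
    [0.1, -0.064, -0.02],
    [0.15, -0.096, -0.03],
    [0.2, -0.128, -0.04],
    [0.25, -0.16, -0.05],
    [0.3, -0.192, -0.06],
    [0.35, -0.224, -0.07],
    [0.4, -0.257, -0.08],
    [0.45, -0.29, -0.09],
    [0.498, -0.322, -0.1],
    [0.498, -0.322, -0.104],
    [0.498, -0.322, -0.104],
    [0.498, -0.322, -0.104]
  ],
  "rotation": [
    [0, 0, -0.04],
    [0, 0, -0.08],
    [0, 0, -0.12],
    [0, 0, -0.16],
    [0, 0, -0.2],
    [0, 0, -0.24],
    [0, 0, -0.28],
    [0, 0, -0.32],
    [0, 0, -0.36],
    [0, 0, -0.401],
    [0, 0, -0.401],
    [0, 0, -0.401],
    [0, 0, -0.401]
  ],
  "jaw": [-1, -1, -1, -1, -1, -1, -1, -1, -1, -1, -1, -1, -1],
  "grip_force": 60
}}

```text
time: 3.28
tool_pos: [0.6618, 0.2037, 0.2005]
orientation: [[-0.763, 0.647, 0.0], [0.647, 0.763, 0.0], [-0.0, 0.0, -1.0]]
contact_force: [-0.6, -0.1, 0.5]
finger_gap: 0.0852
```

```bash
cat > w.py <<'E'
import sys
from fit import *
# usage: w.py name x y yawdeg z0 pic
def look(n,x,y,yaw,z0=0,pic=None,tol=80):
    st=robot.observe(); im=robot.camera('wrist'); 
    if pic: cv2.imwrite(f'pics/{pic}.png',im[:,:,::-1])
    R=st['orientation']; print('t',round(st['time'],2),'tcp',np.round(st['tool_pos'],4),'yyaw',round(np.degrees(np.arctan2(R[1,1],R[0,1])),2),'gap',round(st['finger_gap'],4),'F',np.round(st['contact_force'],1))
    mk=getmask('wrist',n,(x,y),z0+.01,st,tol)
    if mk is None: print('no mask'); return
    p,f=fit(n,{'wrist':mk},(x,y),[np.radians(yaw)],z0,st); print(n,np.round(p[:2],4),round(np.degrees(p[2]),2),round(f,3))
if __name__=='__main__':
    a=sys.argv; look(a[1],*map(float,a[2:6]),pic=a[6] if len(a)>6 else None)
E
python3 w.py square_tube .663 .203 -40.4 0 w1
```

```text
t 3.27 tcp [0.6618 0.2037 0.2005] yyaw 49.7 gap 0.0852 F [-0.6 -0.1  0.5]
square_tube [0.6645 0.2019] -40.69 0.018
```

View pics/w1.png

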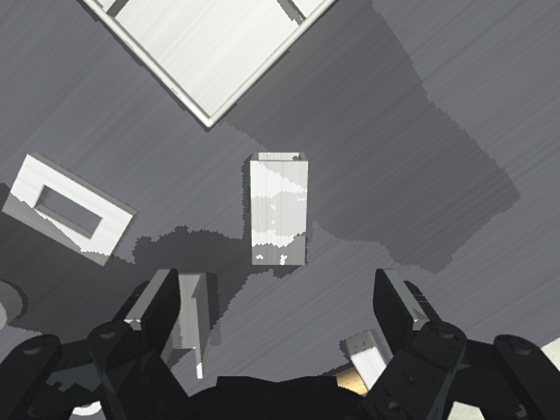

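Closed-top tube at pixel (279,210), midway between the fingers; the open channel is at lower left (195,325). The wrist fit agrees within 2 mm. Descend and grip.

Request:
{"name": "step_arm", "arguments": {
  "dp": [
    [0.002, -0.001, -0.04],
    [0.002, -0.001, -0.08],
    [0.002, -0.001, -0.1],
    [0.002, -0.001, -0.112],
    [0.002, -0.001, -0.112],
    [0.002, -0.001, -0.112],
    [0.002, -0.001, -0.112],
    [0.002, -0.001, -0.112],
    [0.002, -0.001, -0.112],
    [0.002, -0.001, -0.112],
    [0.002, -0.001, -0.112]
  ],
  "rotation": [
    [0, 0, 0],
    [0, 0, -0.01],
    [0, 0, -0.01],
    [0, 0, -0.01],
    [0, 0, -0.01],
    [0, 0, -0.01],
    [0, 0, -0.01],
    [0, 0, -0.01],
    [0, 0, -0.01],
    [0, 0, -0.01],
    [0, 0, -0.01]
  ],
  "jaw": [-1, -1, -1, -1, -1, 1, 1, 1, 1, 1, 1],
  "grip_force": 60
}}

```text
time: 4.75
tool_pos: [0.665, 0.2019, 0.0891]
orientation: [[-0.755, 0.655, 0.002], [0.655, 0.755, 0.0], [-0.001, 0.002, -1.0]]
contact_force: [-0.4, -0.1, 5.2]
finger_gap: 0.0388
```

Request:
{"name": "step_arm", "arguments": {
  "dp": [
    [0, 0, 0.01],
    [0, 0, 0.035],
    [0, 0, 0.07],
    [-0.015, 0.006, 0.1],
    [-0.045, 0.018, 0.11],
    [-0.08, 0.033, 0.11],
    [-0.115, 0.047, 0.11],
    [-0.15, 0.061, 0.11],
    [-0.185, 0.076, 0.11],
    [-0.21, 0.087, 0.11],
    [-0.225, 0.093, 0.11],
    [-0.232, 0.095, 0.11],
    [-0.232, 0.095, 0.11],
    [-0.232, 0.095, 0.11],
    [-0.232, 0.095, 0.11]
  ],
  "rotation": [
    [0, 0, 0],
    [0, 0, 0],
    [0, 0, 0],
    [0, 0, -0.05],
    [0, 0, -0.13],
    [0, 0, -0.22],
    [0, 0, -0.32],
    [0, 0, -0.42],
    [0, 0, -0.52],
    [0, 0, -0.61],
    [0, 0, -0.69],
    [0, 0, -0.75],
    [0, 0, -0.79],
    [0, 0, -0.801],
    [0, 0, -0.801]
  ],
  "jaw": [1, 1, 1, 1, 1, 1, 1, 1, 1, 1, 1, 1, 1, 1, 1]
}}

```text
time: 6.62
tool_pos: [0.4325, 0.2967, 0.198]
orientation: [[-0.055, 0.998, -0.0], [0.998, 0.055, -0.0], [-0.0, -0.0, -1.0]]
contact_force: [-0.5, 0.5, -3.2]
finger_gap: 0.0389
```

```bash
python3 w.py tray .4815 .2996 3.2 0 w2
```

```text
t 6.62 tcp [0.4325 0.2967 0.198 ] yyaw 3.17 gap 0.0389 F [-0.5  0.5 -3.2]
tray [0.4825 0.2991] 2.87 0.254
```

View pics/w2.png

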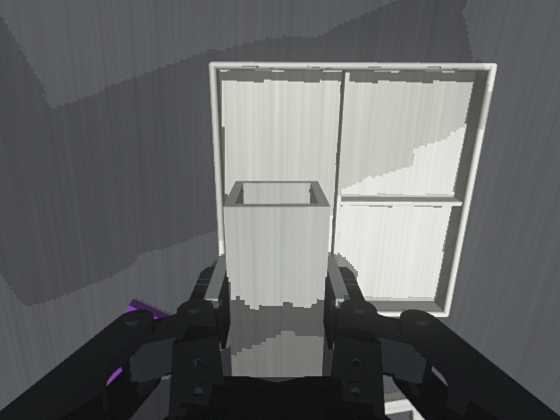

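The tube is square to the tray and over the long bay (bay columns 222–335). Lower it.

Request:
{"name": "step_arm", "arguments": {
  "dp": [
    [0, 0, -0.03],
    [0, 0, -0.06],
    [0, 0, -0.085],
    [0, 0, -0.095],
    [0, 0, -0.1],
    [0, 0, -0.102],
    [0, 0, -0.104],
    [0, 0, -0.105],
    [0, 0, -0.106],
    [0, 0, -0.106]
  ],
  "rotation": [
    [0, 0, 0],
    [0, 0, 0],
    [0, 0, 0],
    [0, 0, 0],
    [0, 0, 0],
    [0, 0, 0],
    [0, 0, 0],
    [0, 0, 0],
    [0, 0, 0],
    [0, 0, 0]
  ],
  "jaw": [1, 1, 1, 1, 1, 1, 1, 1, 1, 1]
}}

```text
time: 7.98
tool_pos: [0.4326, 0.2969, 0.092]
orientation: [[-0.055, 0.998, 0.0], [0.998, 0.055, 0.0], [0.0, 0.0, -1.0]]
contact_force: [0.5, 0.7, -3.1]
finger_gap: 0.0391
```

Request:
{"name": "step_arm", "arguments": {
  "dp": [
    [0, 0, -0.001],
    [0, 0, -0.001],
    [0, 0, -0.0015],
    [0, 0, -0.0015]
  ],
  "rotation": [
    [0, 0, 0],
    [0, 0, 0],
    [0, 0, 0],
    [0, 0, 0]
  ],
  "jaw": [1, 1, 1, 1]
}}

```text
time: 8.48
tool_pos: [0.4326, 0.2969, 0.092]
orientation: [[-0.055, 0.998, 0.001], [0.998, 0.055, 0.001], [0.001, 0.001, -1.0]]
contact_force: [-6.2, -2.2, 16.7]
finger_gap: 0.0387
```

Contact made. Open only partway (~54 mm) and rise, then head for the collar.

Request:
{"name": "step_arm", "arguments": {
  "dp": [
    [0, 0, 0.001],
    [0, 0, 0.001],
    [0, 0, 0.001],
    [0, 0, 0.001],
    [0, 0, 0.01],
    [0, 0, 0.04],
    [0, 0, 0.09],
    [0, 0, 0.12],
    [0, 0, 0.12]
  ],
  "rotation": [
    [0, 0, 0],
    [0, 0, 0],
    [0, 0, 0],
    [0, 0, 0],
    [0, 0, 0],
    [0, 0, 0],
    [0, 0, 0],
    [0, 0, 0],
    [0, 0, 0]
  ],
  "jaw": [-0.25, -0.25, -0.25, -0.25, -0.25, -0.25, -0.25, -0.25, -0.25]
}}

```text
time: 9.6
tool_pos: [0.4333, 0.2972, 0.2133]
orientation: [[-0.055, 0.998, 0.005], [0.998, 0.055, 0.002], [0.002, 0.005, -1.0]]
contact_force: [0.1, 0.6, -1.0]
finger_gap: 0.0532
```

```bash
python3 w.py square_tube .4326 .297 93.2 0.003
```

```text
t 9.6 tcp [0.4333 0.2972 0.2133] yyaw 3.15 gap 0.0532 F [ 0.1  0.6 -1. ]
square_tube [0.4317 0.2962] 93.01 0.014
```

Tube is in the bay at (0.432, 0.296), 93°. Next, the collar.

Request:
{"name": "step_arm", "arguments": {
  "dp": [
    [0.02, -0.029, 0],
    [0.05, -0.072, 0],
    [0.083, -0.119, 0],
    [0.116, -0.166, 0],
    [0.149, -0.213, 0],
    [0.182, -0.26, 0],
    [0.215, -0.307, -0.01],
    [0.24, -0.343, -0.02],
    [0.254, -0.364, -0.03],
    [0.254, -0.364, -0.03],
    [0.254, -0.364, -0.03],
    [0.254, -0.364, -0.03]
  ],
  "rotation": [
    [0, 0, 0],
    [0, 0, 0],
    [0, 0, 0],
    [0, 0, 0],
    [0, 0, 0],
    [0, 0, 0],
    [0, 0, 0],
    [0, 0, 0],
    [0, 0, 0],
    [0, 0, 0],
    [0, 0, 0],
    [0, 0, 0]
  ],
  "jaw": [-1, -1, -1, -1, -1, -1, -1, -1, -1, -1, -1, -1]
}}

```text
time: 11.2
tool_pos: [0.6862, -0.0659, 0.181]
orientation: [[-0.056, 0.998, 0.0], [0.998, 0.056, 0.0], [0.0, 0.0, -1.0]]
contact_force: [0.2, 0.4, 0.6]
finger_gap: 0.0855
```

```bash
python3 w.py collar .687 -.067 0 0 w3
```

```text
t 11.2 tcp [ 0.6862 -0.0659  0.181 ] yyaw 3.23 gap 0.0855 F [0.2 0.4 0.6]
collar [ 0.6897 -0.0689] 4.15 0.086
```

View pics/w3.png

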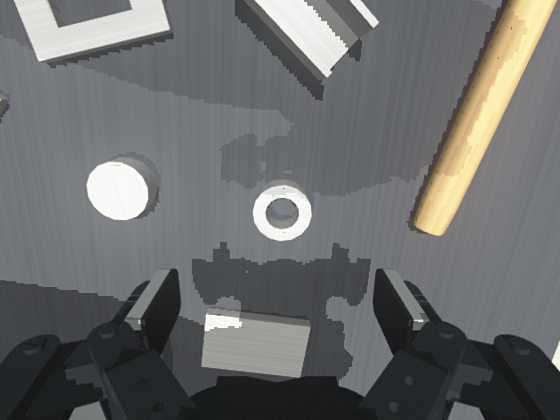

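Ring (hole visible) at pixel (282,211), between the fingers and clear of the hammer. Descend and grip.

Request:
{"name": "step_arm", "arguments": {
  "dp": [
    [0.002, -0.002, -0.04],
    [0.002, -0.002, -0.075],
    [0.002, -0.002, -0.095],
    [0.002, -0.002, -0.103],
    [0.002, -0.002, -0.104],
    [0.002, -0.002, -0.104],
    [0.002, -0.002, -0.104],
    [0.002, -0.002, -0.104],
    [0.002, -0.002, -0.104],
    [0.002, -0.002, -0.104],
    [0.002, -0.002, -0.104]
  ],
  "rotation": [
    [0, 0, 0],
    [0, 0, 0],
    [0, 0, 0],
    [0, 0, 0],
    [0, 0, 0],
    [0, 0, 0],
    [0, 0, 0],
    [0, 0, 0],
    [0, 0, 0],
    [0, 0, 0],
    [0, 0, 0]
  ],
  "jaw": [-1, -1, -1, -1, -1, 1, 1, 1, 1, 1, 1]
}}

```text
time: 12.68
tool_pos: [0.6889, -0.0693, 0.0779]
orientation: [[-0.055, 0.998, 0.002], [0.998, 0.055, -0.0], [-0.0, 0.002, -1.0]]
contact_force: [-1.6, 0.2, 6.5]
finger_gap: 0.0417
```

Request:
{"name": "step_arm", "arguments": {
  "dp": [
    [0, 0, 0.01],
    [0, 0, 0.035],
    [0, 0, 0.07],
    [-0.006, 0.015, 0.1],
    [-0.018, 0.046, 0.11],
    [-0.035, 0.09, 0.11],
    [-0.054, 0.139, 0.11],
    [-0.073, 0.188, 0.11],
    [-0.092, 0.237, 0.11],
    [-0.111, 0.286, 0.11],
    [-0.13, 0.334, 0.11],
    [-0.147, 0.377, 0.11],
    [-0.158, 0.406, 0.11],
    [-0.164, 0.421, 0.11],
    [-0.164, 0.421, 0.11],
    [-0.164, 0.421, 0.11]
  ],
  "rotation": [
    [0, 0, 0],
    [0, 0, 0],
    [0, 0, 0],
    [0, 0, 0],
    [0, 0, 0],
    [0, 0, 0],
    [0, 0, 0],
    [0, 0, 0],
    [0, 0, 0],
    [0, 0, 0],
    [0, 0, 0],
    [0, 0, 0],
    [0, 0, 0],
    [0, 0, 0],
    [0, 0, 0],
    [0, 0, 0]
  ],
  "jaw": [1, 1, 1, 1, 1, 1, 1, 1, 1, 1, 1, 1, 1, 1, 1, 1]
}}

```text
time: 14.68
tool_pos: [0.525, 0.3509, 0.1864]
orientation: [[-0.054, 0.999, 0.0], [0.999, 0.054, -0.0], [-0.0, 0.0, -1.0]]
contact_force: [0.2, 0.8, -1.9]
finger_gap: 0.0415
```

```bash
python3 w.py tray .4815 .2996 3.2 0 w4
```

```text
t 14.68 tcp [0.525  0.3509 0.1864] yyaw 3.1 gap 0.0415 F [ 0.2  0.8 -1.9]
tray [0.4826 0.2986] 2.72 0.412
```

View pics/w4.png

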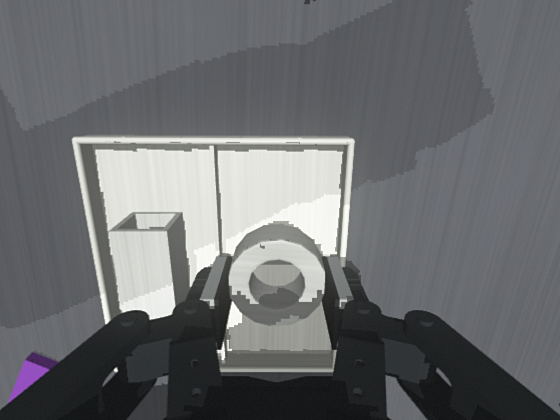

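Collar is held level over the far small bay. Lower it.

Request:
{"name": "step_arm", "arguments": {
  "dp": [
    [0, 0, -0.03],
    [0, 0, -0.06],
    [0, 0, -0.085],
    [0, 0, -0.095],
    [0, 0, -0.1],
    [0, 0, -0.102],
    [0, 0, -0.103],
    [0, 0, -0.104],
    [0, 0, -0.105],
    [0, 0, -0.105]
  ],
  "rotation": [
    [0, 0, 0],
    [0, 0, 0],
    [0, 0, 0],
    [0, 0, 0],
    [0, 0, 0],
    [0, 0, 0],
    [0, 0, 0],
    [0, 0, 0],
    [0, 0, 0],
    [0, 0, 0]
  ],
  "jaw": [1, 1, 1, 1, 1, 1, 1, 1, 1, 1]
}}

```text
time: 16.02
tool_pos: [0.5245, 0.3519, 0.0814]
orientation: [[-0.055, 0.998, 0.0], [0.998, 0.055, 0.0], [0.0, 0.0, -1.0]]
contact_force: [-0.9, -0.0, -1.2]
finger_gap: 0.0415
```

Request:
{"name": "step_arm", "arguments": {
  "dp": [
    [0, 0, -0.0005],
    [0, 0, -0.001],
    [0, 0, -0.0015],
    [0, 0, -0.0015]
  ],
  "rotation": [
    [0, 0, 0],
    [0, 0, 0],
    [0, 0, 0],
    [0, 0, 0]
  ],
  "jaw": [1, 1, 1, 1]
}}

```text
time: 16.52
tool_pos: [0.5245, 0.3519, 0.0809]
orientation: [[-0.055, 0.998, 0.001], [0.998, 0.055, 0.0], [0.0, 0.001, -1.0]]
contact_force: [-3.3, -1.6, 8.2]
finger_gap: 0.0416
```

Request:
{"name": "step_arm", "arguments": {
  "dp": [
    [0, 0, 0.0005],
    [0, 0, 0.001],
    [0, 0, 0.001],
    [0, 0, 0.001],
    [0, 0, 0.01],
    [0, 0, 0.04],
    [0, 0, 0.08],
    [0, 0, 0.11],
    [0, 0, 0.11]
  ],
  "rotation": [
    [0, 0, 0],
    [0, 0, 0],
    [0, 0, 0],
    [0, 0, 0],
    [0, 0, 0],
    [0, 0, 0],
    [0, 0, 0],
    [0, 0, 0],
    [0, 0, 0]
  ],
  "jaw": [-0.34, -0.34, -0.34, -0.34, -0.34, -0.34, -0.34, -0.34, -0.34]
}}

```text
time: 17.65
tool_pos: [0.5254, 0.3523, 0.1931]
orientation: [[-0.055, 0.998, 0.005], [0.998, 0.055, 0.002], [0.002, 0.005, -1.0]]
contact_force: [-0.1, -0.3, -0.1]
finger_gap: 0.0572
```

```bash
python3 w.py collar .525 .352 0 0.003
```

```text
t 17.65 tcp [0.5254 0.3523 0.1931] yyaw 3.16 gap 0.0572 F [-0.1 -0.3 -0.1]
collar [0.5238 0.3521] 14.38 0.032
```

Request:
{"name": "step_arm", "arguments": {
  "dp": [
    [-0.005, -0.02, 0.01],
    [-0.014, -0.06, 0.02],
    [-0.025, -0.108, 0.02],
    [-0.036, -0.156, 0.02],
    [-0.047, -0.204, 0.02],
    [-0.058, -0.252, 0.02],
    [-0.069, -0.3, 0.02],
    [-0.079, -0.34, 0.02],
    [-0.086, -0.37, 0.02],
    [-0.086, -0.37, 0.02],
    [-0.086, -0.37, 0.02],
    [-0.086, -0.37, 0.02]
  ],
  "rotation": [
    [0, 0, 0.05],
    [0, 0, 0.15],
    [0, 0, 0.26],
    [0, 0, 0.37],
    [0, 0, 0.48],
    [0, 0, 0.59],
    [0, 0, 0.7],
    [0, 0, 0.8],
    [0, 0, 0.869],
    [0, 0, 0.869],
    [0, 0, 0.869],
    [0, 0, 0.869]
  ],
  "jaw": [-0.34, -0.2, -0.2, -0.2, -0.2, -0.2, -0.2, -0.2, -0.2, -0.2, -0.2, -0.2]
}}

```text
time: 19.25
tool_pos: [0.4386, -0.0175, 0.2096]
orientation: [[-0.798, 0.602, -0.001], [0.602, 0.798, 0.0], [0.001, -0.0, -1.0]]
contact_force: [-0.1, 0.5, 0.5]
finger_gap: 0.0514
```

```bash
python3 w.py angle_cleat .451 -.0014 53 0 w5
```

```text
t 19.25 tcp [ 0.4386 -0.0175  0.2096] yyaw 52.97 gap 0.0514 F [-0.1  0.5  0.5]
angle_cleat [ 0.4531 -0.003 ] 53.0 0.07
```

View pics/w5.png

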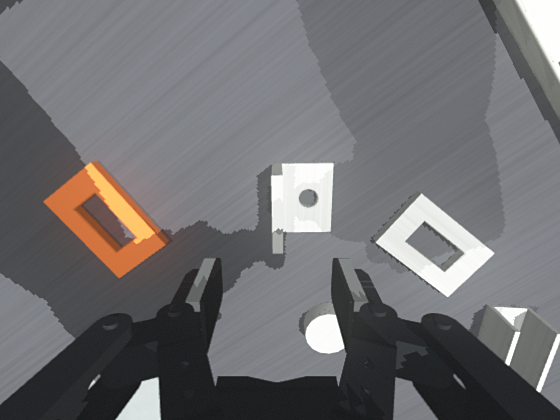

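Upright leg at pixel column 277, midway between the fingers. Descend and pinch.

Request:
{"name": "step_arm", "arguments": {
  "dp": [
    [0.001, -0.001, -0.04],
    [0.001, -0.001, -0.08],
    [0.001, -0.001, -0.103],
    [0.001, -0.001, -0.112],
    [0.001, -0.001, -0.113],
    [0.001, -0.001, -0.113],
    [0.001, -0.001, -0.113],
    [0.001, -0.001, -0.113],
    [0.001, -0.001, -0.113],
    [0.001, -0.001, -0.113],
    [0.001, -0.001, -0.113]
  ],
  "rotation": [
    [0, 0, 0],
    [0, 0, 0],
    [0, 0, 0],
    [0, 0, 0],
    [0, 0, 0],
    [0, 0, 0],
    [0, 0, 0],
    [0, 0, 0],
    [0, 0, 0],
    [0, 0, 0],
    [0, 0, 0]
  ],
  "jaw": [-0.2, -0.2, -0.2, -0.2, -0.2, 1, 1, 1, 1, 1, 1],
  "grip_force": 80
}}

```text
time: 20.72
tool_pos: [0.44, -0.0191, 0.0977]
orientation: [[-0.798, 0.603, 0.002], [0.603, 0.798, 0.0], [-0.001, 0.001, -1.0]]
contact_force: [-0.8, 2.1, 6.1]
finger_gap: 0.0064
```

Request:
{"name": "step_arm", "arguments": {
  "dp": [
    [0, 0, 0.01],
    [0, 0, 0.035],
    [0, 0, 0.065],
    [0.003, 0.012, 0.085],
    [0.009, 0.035, 0.09],
    [0.017, 0.066, 0.09],
    [0.026, 0.1, 0.09],
    [0.035, 0.135, 0.09],
    [0.044, 0.17, 0.09],
    [0.053, 0.205, 0.09],
    [0.061, 0.236, 0.09],
    [0.067, 0.26, 0.09],
    [0.07, 0.271, 0.09],
    [0.07, 0.271, 0.09],
    [0.07, 0.271, 0.09]
  ],
  "rotation": [
    [0, 0, 0],
    [0, 0, 0],
    [0, 0, 0],
    [0, 0, -0.05],
    [0, 0, -0.12],
    [0, 0, -0.21],
    [0, 0, -0.31],
    [0, 0, -0.41],
    [0, 0, -0.51],
    [0, 0, -0.61],
    [0, 0, -0.71],
    [0, 0, -0.8],
    [0, 0, -0.868],
    [0, 0, -0.868],
    [0, 0, -0.868]
  ],
  "jaw": [1, 1, 1, 1, 1, 1, 1, 1, 1, 1, 1, 1, 1, 1, 1]
}}

```text
time: 22.6
tool_pos: [0.5093, 0.2514, 0.187]
orientation: [[-0.057, 0.998, -0.0], [0.998, 0.057, -0.0], [-0.0, -0.0, -1.0]]
contact_force: [-0.5, 0.8, -2.8]
finger_gap: 0.0065
```

```bash
python3 w.py tray .4815 .2996 3.2 0 w6
```

```text
t 22.6 tcp [0.5093 0.2514 0.187 ] yyaw 3.29 gap 0.0065 F [-0.5  0.8 -2.8]
tray [0.4829 0.2991] 3.01 0.26
```

View pics/w6.png

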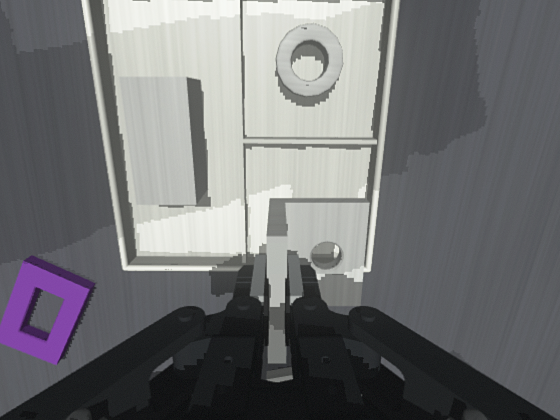

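Tube and collar sit properly in their bays; the cleat is held level over the near small bay. Lower it.

Request:
{"name": "step_arm", "arguments": {
  "dp": [
    [0, 0, -0.03],
    [0, 0, -0.055],
    [0, 0, -0.073],
    [0, 0, -0.079],
    [0, 0, -0.082],
    [0, 0, -0.083],
    [0, 0, -0.084],
    [0, 0, -0.085],
    [0, 0, -0.086],
    [0, 0, -0.086]
  ],
  "rotation": [
    [0, 0, 0],
    [0, 0, 0],
    [0, 0, 0],
    [0, 0, 0],
    [0, 0, 0],
    [0, 0, 0],
    [0, 0, 0],
    [0, 0, 0],
    [0, 0, 0],
    [0, 0, 0]
  ],
  "jaw": [1, 1, 1, 1, 1, 1, 1, 1, 1, 1]
}}

```text
time: 23.95
tool_pos: [0.5095, 0.2518, 0.1009]
orientation: [[-0.056, 0.998, 0.0], [0.998, 0.056, 0.0], [0.0, 0.0, -1.0]]
contact_force: [-0.2, 0.4, -2.2]
finger_gap: 0.0065
```

Request:
{"name": "step_arm", "arguments": {
  "dp": [
    [0, 0, -0.0005],
    [0, 0, -0.001],
    [0, 0, -0.0015],
    [0, 0, -0.0015]
  ],
  "rotation": [
    [0, 0, 0],
    [0, 0, 0],
    [0, 0, 0],
    [0, 0, 0]
  ],
  "jaw": [1, 1, 1, 1]
}}

```text
time: 24.45
tool_pos: [0.5096, 0.2519, 0.1007]
orientation: [[-0.056, 0.998, 0.001], [0.998, 0.056, 0.0], [0.0, 0.001, -1.0]]
contact_force: [-3.7, -1.9, 12.2]
finger_gap: 0.0067
```

Request:
{"name": "step_arm", "arguments": {
  "dp": [
    [0, 0, 0.0005],
    [0, 0, 0.001],
    [0, 0, 0.001],
    [0, 0, 0.001],
    [0, 0, 0.01],
    [0, 0, 0.04],
    [0, 0, 0.08],
    [0, 0, 0.11],
    [0, 0, 0.11]
  ],
  "rotation": [
    [0, 0, 0],
    [0, 0, 0],
    [0, 0, 0],
    [0, 0, 0],
    [0, 0, 0],
    [0, 0, 0],
    [0, 0, 0],
    [0, 0, 0],
    [0, 0, 0]
  ],
  "jaw": [0.3, 0.3, 0.3, 0.3, 0.3, 0.3, 0.3, 0.3, 0.3]
}}

```text
time: 25.58
tool_pos: [0.5104, 0.2521, 0.2123]
orientation: [[-0.056, 0.998, 0.005], [0.998, 0.056, 0.002], [0.001, 0.005, -1.0]]
contact_force: [0.9, -0.1, -0.2]
finger_gap: 0.0299
```

```bash
python3 w.py angle_cleat .5307 .2528 3.2 0.003
```

```text
t 25.57 tcp [0.5104 0.2521 0.2123] yyaw 3.21 gap 0.0299 F [ 0.9 -0.1 -0.2]
angle_cleat [0.5302 0.2515] 3.87 0.077
```

Request:
{"name": "step_arm", "arguments": {
  "dp": [
    [0.004, -0.015, 0],
    [0.009, -0.034, 0],
    [0.013, -0.052, 0],
    [0.018, -0.07, 0],
    [0.023, -0.09, 0],
    [0.027, -0.108, 0],
    [0.032, -0.127, -0.01],
    [0.037, -0.145, -0.02],
    [0.041, -0.163, -0.02],
    [0.045, -0.178, -0.02],
    [0.048, -0.186, -0.02],
    [0.048, -0.186, -0.02],
    [0.048, -0.186, -0.02],
    [0.048, -0.186, -0.02]
  ],
  "rotation": [
    [0, 0, 0.1],
    [0, 0, 0.26],
    [0, 0, 0.43],
    [0, 0, 0.6],
    [0, 0, 0.77],
    [0, 0, 0.94],
    [0, 0, 1.11],
    [0, 0, 1.28],
    [0, 0, 1.45],
    [0, 0, 1.61],
    [0, 0, 1.72],
    [0, 0, 1.775],
    [0, 0, 1.775],
    [0, 0, 1.775]
  ],
  "jaw": [-1, -1, -1, -1, -1, -1, -1, -1, -1, -1, -1, -1, -1, -1]
}}

```text
time: 27.42
tool_pos: [0.5572, 0.0659, 0.1888]
orientation: [[-0.967, -0.256, -0.001], [-0.256, 0.967, 0.0], [0.001, 0.0, -1.0]]
contact_force: [0.4, 0.0, -0.4]
finger_gap: 0.0858
```

```bash
python3 w.py frame_plate .558 .0656 14.9 0 w7
```

```text
t 27.43 tcp [0.5572 0.0659 0.1888] yyaw 104.84 gap 0.0858 F [ 0.4  0.  -0.4]
frame_plate [0.5596 0.0646] 15.55 0.025
```

View pics/w7.png

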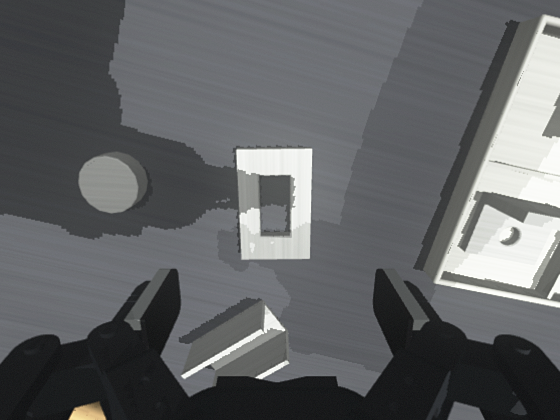

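```bash
python3 - <<'E'
from h import *
A,d,k=K('wrist'); T=np.array(k['tool_from_camera']); print(A[0,0],np.round(T,3))
for g,(a,b) in {.0855:((179,270),(374,270)),.0514:((222,259),(333,259)),.0415:((231,256),(328,256)),.0065:((267,253),(288,253))}.items():
    n=cv2.undistortPoints(np.array([a,b],float).reshape(-1,1,2),A,d).reshape(-1,2); r=np.c_[n[:,0],-n[:,1],-np.ones(2)]
    Z=g/abs(n[1,0]-n[0,0]); print(g,np.round((r*Z)@T[:3,:3].T+T[:3,3],4))
    # depth from assuming near-edge at tool |x|=11mm
    for s in (-.011,.011):
        R=r@T[:3,:3].T; print('   x=',s,np.round([(s-T[0,3])/q[0]*q[2]+T[2,3] for q in R],4))
E
```

```text
336.2426768149323 [[-0.002  0.951  0.311  0.081]
 [ 1.     0.002  0.001 -0.   ]
 [-0.     0.311 -0.951 -0.07 ]
 [ 0.     0.     0.     1.   ]]
0.0855 [[ 0.0078 -0.0433  0.0612]
 [ 0.0076  0.0422  0.0612]]
   x= -0.011 [0.0952 0.0948]
   x= 0.011 [0.0555 0.0552]
0.0514 [[ 0.0086 -0.0258  0.0701]
 [ 0.0084  0.0256  0.0701]]
   x= -0.011 [0.1082 0.108 ]
   x= 0.011 [0.0653 0.0651]
0.0415 [[ 0.0152 -0.02    0.0598]
 [ 0.0152  0.0215  0.0598]]
   x= -0.011 [0.1121 0.1119]
   x= 0.011 [0.0683 0.0681]
0.0065 [[ 0.0342 -0.0035  0.0241]
 [ 0.0342  0.003   0.0241]]
   x= -0.011 [0.116 0.116]
   x= 0.011 [0.0713 0.0712]
```

Window plate at pixel (276,206), disc and channel clear of the fingers. Tips sit about 5 mm back at this opening, so I'll go to TCP z ≈ 0.0705 and grip.

Request:
{"name": "step_arm", "arguments": {
  "dp": [
    [0.002, -0.001, -0.04],
    [0.002, -0.001, -0.08],
    [0.002, -0.001, -0.1],
    [0.002, -0.001, -0.11],
    [0.002, -0.001, -0.115],
    [0.002, -0.001, -0.118],
    [0.002, -0.001, -0.1185],
    [0.002, -0.001, -0.1185]
  ],
  "rotation": [
    [0, 0, 0.007],
    [0, 0, 0.007],
    [0, 0, 0.007],
    [0, 0, 0.007],
    [0, 0, 0.007],
    [0, 0, 0.007],
    [0, 0, 0.007],
    [0, 0, 0.007]
  ],
  "jaw": [-0.6, -0.6, -0.6, -0.6, -0.6, -0.6, -0.6, -0.6]
}}

```text
time: 28.52
tool_pos: [0.5598, 0.0648, 0.0714]
orientation: [[-0.965, -0.264, 0.001], [-0.264, 0.965, -0.0], [-0.001, -0.0, -1.0]]
contact_force: [0.1, 0.3, -0.9]
finger_gap: 0.0684
```

Request:
{"name": "step_arm", "arguments": {
  "dp": [
    [0, 0, -0.0005],
    [0, 0, -0.0005],
    [0, 0, -0.0005],
    [0, 0, -0.0005],
    [0, 0, -0.0005],
    [0, 0, -0.0005],
    [0, 0, -0.0005]
  ],
  "rotation": [
    [0, 0, 0],
    [0, 0, 0],
    [0, 0, 0],
    [0, 0, 0],
    [0, 0, 0],
    [0, 0, 0],
    [0, 0, 0]
  ],
  "jaw": [0, 1, 1, 1, 1, 1, 1],
  "grip_force": 80
}}

```text
time: 29.4
tool_pos: [0.5598, 0.0648, 0.0713]
orientation: [[-0.965, -0.264, 0.001], [-0.264, 0.965, -0.0], [-0.001, -0.0, -1.0]]
contact_force: [-2.4, -0.4, 8.0]
finger_gap: 0.0534
```

Gripped. Lift and carry to the rest.

Request:
{"name": "step_arm", "arguments": {
  "dp": [
    [0, 0, 0.01],
    [0, 0, 0.035],
    [0, 0, 0.075],
    [-0.004, -0.015, 0.11],
    [-0.01, -0.04, 0.135],
    [-0.02, -0.08, 0.15],
    [-0.03, -0.12, 0.16],
    [-0.04, -0.16, 0.16],
    [-0.05, -0.2, 0.16],
    [-0.06, -0.24, 0.16],
    [-0.07, -0.28, 0.16],
    [-0.078, -0.312, 0.16],
    [-0.083, -0.33, 0.16],
    [-0.085, -0.337, 0.16],
    [-0.085, -0.337, 0.16],
    [-0.085, -0.337, 0.16]
  ],
  "rotation": [
    [0, 0, 0],
    [0, 0, 0],
    [0, 0, 0],
    [0, 0, -0.02],
    [0, 0, -0.04],
    [0, 0, -0.07],
    [0, 0, -0.1],
    [0, 0, -0.13],
    [0, 0, -0.16],
    [0, 0, -0.19],
    [0, 0, -0.22],
    [0, 0, -0.24],
    [0, 0, -0.248],
    [0, 0, -0.248],
    [0, 0, -0.248],
    [0, 0, -0.248]
  ],
  "jaw": [1, 1, 1, 1, 1, 1, 1, 1, 1, 1, 1, 1, 1, 1, 1, 1]
}}

```text
time: 31.4
tool_pos: [0.4748, -0.2713, 0.2304]
orientation: [[-1.0, -0.02, -0.0], [-0.02, 1.0, 0.0], [0.0, 0.0, -1.0]]
contact_force: [-0.2, 0.8, -3.3]
finger_gap: 0.0534
```

```bash
python3 w.py frame_plate .475 -.272 1.2 0.16 w8; python3 - <<'E'
from h import *
st=robot.observe()
robot.camera('top')
for c,t in (('wrist','rest_seat'),('top','rest_seat')):
    for q in robot.tip_of(c,t)[:2]: print(c,t,round(q['conf'],2),np.round(q['position'],1),np.round(pix2w(c,q['position'],.014,st),4))
print(np.round(w2pix('wrist',[[.4795,-.2728,.014],[.4795+.0014,-.3378,.014],[.4795-.0014,-.2078,.014]],st)))
E
```

```text
t 31.4 tcp [ 0.4748 -0.2713  0.2304] yyaw 91.17 gap 0.0534 F [-0.2  0.8 -3.3]
frame_plate [ 0.4743 -0.2719] 1.24 0.04
top rest_seat 0.65 [393.3 218.1] [[ 0.4834 -0.2697  0.014 ]]
[[276. 196.]
 [202. 196.]
 [349. 196.]]
```

View pics/w8.png

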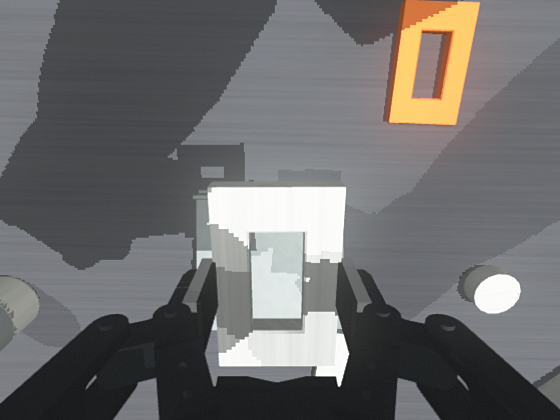

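```bash
python3 - <<'E'
from h import *
f=lambda p:np.array(p)/2+[60,80]-.25
print(np.round(pix2w('top',[f((613,287)),f((734,281))],.0253),4))
print(np.round(pix2w('top',[f((613,181)),f((733,174))],.053),4))
st=robot.observe(); print(np.round(pix2w('wrist',[(194,196),(194,250)],.0253,st),4))
im=cv2.imread('pics/top0.png')[160:235,350:440]; cv2.imwrite('pics/rest.png',cv2.resize(im,None,fx=7,fy=7,interpolation=cv2.INTER_CUBIC))
E
```

```text
[[ 0.4727 -0.2069  0.0253]
 [ 0.4757 -0.3399  0.0253]]
[[ 0.5852 -0.2076  0.053 ]
 [ 0.5894 -0.338   0.053 ]]
[[ 0.4773 -0.3428  0.0253]
 [ 0.5281 -0.3457  0.0253]]
```

View pics/rest.png

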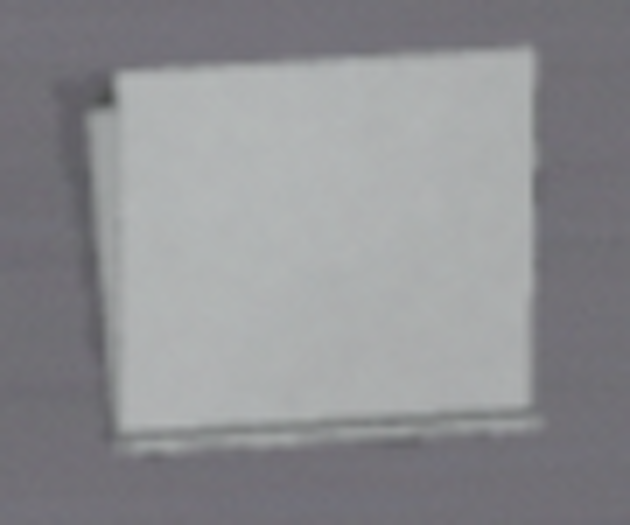

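```bash
python3 - <<'E'
from h import *
f=lambda p:np.array(p)/7+[350,160]-.43
for z,ps in ((.014,[(118,432),(533,410)]),(.053,[(115,71),(533,48)]),(.0255,[(118,447),(540,423)])):
    w=pix2w('top',[f(p) for p in ps],z); e=w[0]-w[1]; print(np.round(w,4),'mid',np.round(w.mean(0),4),'yaw',round(np.degrees(np.arctan2(-e[0],e[1])),2),'len',round(np.linalg.norm(e),4))
E
```

```text
[[ 0.478  -0.2098  0.014 ]
 [ 0.4814 -0.3417  0.014 ]] mid [ 0.4797 -0.2757  0.014 ] yaw 1.47 len 0.132
[[ 0.5864 -0.2071  0.053 ]
 [ 0.5901 -0.3369  0.053 ]] mid [ 0.5883 -0.272   0.053 ] yaw 1.66 len 0.1298
[[ 0.4723 -0.2072  0.0255]
 [ 0.4762 -0.3398  0.0255]] mid [ 0.4743 -0.2735  0.0255] yaw 1.68 len 0.1326
```

Plate is held square. Rest edges from the top view give seat ≈ (0.480, −0.2745), yaw 1.6°. Tilt and move to 60 mm off the face.

Request:
{"name": "step_arm", "arguments": {
  "dp": [
    [0, 0, 0],
    [0.001, 0, 0],
    [0.002, -0.001, -0.01],
    [0.003, -0.002, -0.025],
    [0.005, -0.003, -0.045],
    [0.006, -0.003, -0.06],
    [0.006, -0.003, -0.072],
    [0.006, -0.003, -0.076],
    [0.006, -0.003, -0.076],
    [0.006, -0.003, -0.076]
  ],
  "rotation": [
    [0.001, -0.04, 0.001],
    [0.003, -0.1, 0.002],
    [0.005, -0.17, 0.004],
    [0.007, -0.24, 0.006],
    [0.008, -0.3, 0.007],
    [0.01, -0.34, 0.008],
    [0.01, -0.349, 0.008],
    [0.01, -0.349, 0.008],
    [0.01, -0.349, 0.008],
    [0.01, -0.349, 0.008]
  ],
  "jaw": [1, 1, 1, 1, 1, 1, 1, 1, 1, 1]
}}

```text
time: 32.9
tool_pos: [0.4809, -0.2753, 0.1549]
orientation: [[-0.939, -0.028, 0.342], [-0.026, 1.0, 0.011], [-0.343, 0.001, -0.94]]
contact_force: [-0.1, 0.0, -3.0]
finger_gap: 0.0534
```

```bash
python3 - <<'E'
from h import *
from scipy.spatial.transform import Rotation as Ro
st=robot.observe(); R=st['orientation']; p=st['tool_pos']
g=np.radians(1.6); Y=np.array([-np.sin(g),np.cos(g),0]); a=np.radians(20)
X=np.array([np.cos(a)*np.cos(g),np.cos(a)*np.sin(g),np.sin(a)]); N=np.cross(X,Y)
Rd=np.c_[-X,Y,-N]; print('rot err',np.round(Ro.from_matrix(Rd@R.T).as_rotvec(),4))
S=np.array([.480,-.2745,.014]); b=p+.0713*R[:,2]; print('tcp',np.round(p,4),'plate in seat frame mm',np.round([(b-S)@v*1000 for v in (X,Y,N)],1), 'X',np.round(X,3),'N',np.round(N,3))
save('wrist','w9')
E
```

```text
rot err [-0.0012  0.0005  0.0001]
tcp [ 0.4809 -0.2753  0.1549] plate in seat frame mm [49.  -0.8 60.9] X [0.939 0.026 0.342] N [-0.342 -0.01   0.94 ]
```

View pics/w9.png

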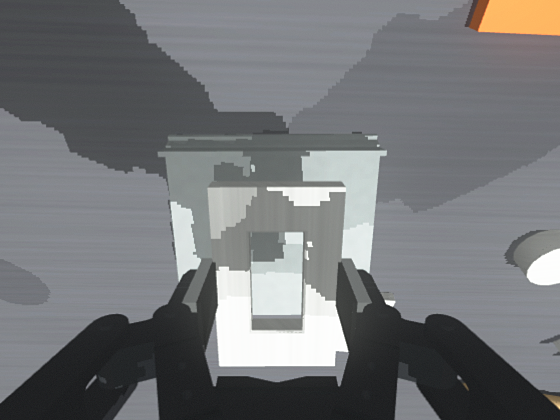

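The rest is seen square, with its lip at rows 135–153 and the plate centred over the face. Descend along the face normal, slowing near contact.

Request:
{"name": "step_arm", "arguments": {
  "dp": [
    [0.005, 0, -0.014],
    [0.01, 0, -0.028],
    [0.0145, 0.0005, -0.04],
    [0.0172, 0.0005, -0.047],
    [0.0186, 0.0005, -0.051],
    [0.0193, 0.0005, -0.053],
    [0.0198, 0.0005, -0.0545],
    [0.0198, 0.0005, -0.0545],
    [0.0198, 0.0005, -0.0545]
  ],
  "rotation": [
    [0, 0, 0],
    [0, 0, 0],
    [0, 0, 0],
    [0, 0, 0],
    [0, 0, 0],
    [0, 0, 0],
    [0, 0, 0],
    [0, 0, 0],
    [0, 0, 0]
  ],
  "jaw": [1, 1, 1, 1, 1, 1, 1, 1, 1]
}}

```text
time: 34.08
tool_pos: [0.5004, -0.2748, 0.1001]
orientation: [[-0.939, -0.028, 0.342], [-0.025, 1.0, 0.011], [-0.342, 0.002, -0.94]]
contact_force: [0.5, 0.2, -2.4]
finger_gap: 0.0534
```

Request:
{"name": "step_arm", "arguments": {
  "dp": [
    [0.0003, 0, -0.0009],
    [0.0003, 0, -0.0009],
    [0.0007, 0, -0.0019],
    [0.0007, 0, -0.0019]
  ],
  "rotation": [
    [0, 0, 0],
    [0, 0, 0],
    [0, 0, 0],
    [0, 0, 0]
  ],
  "jaw": [1, 1, 1, 1]
}}

```text
time: 34.58
tool_pos: [0.501, -0.2747, 0.0979]
orientation: [[-0.939, -0.028, 0.342], [-0.025, 1.0, 0.011], [-0.342, 0.002, -0.94]]
contact_force: [-0.4, -0.5, -2.7]
finger_gap: 0.0532
```

Request:
{"name": "step_arm", "arguments": {
  "dp": [
    [0.0002, 0, -0.0005],
    [0.0003, 0, -0.0009],
    [0.0003, 0, -0.0009],
    [0.0003, 0, -0.0009]
  ],
  "rotation": [
    [0, 0, 0],
    [0, 0, 0],
    [0, 0, 0],
    [0, 0, 0]
  ],
  "jaw": [1, 1, 1, 1]
}}

```text
time: 35.08
tool_pos: [0.5014, -0.2747, 0.0971]
orientation: [[-0.939, -0.028, 0.342], [-0.025, 1.0, 0.011], [-0.342, 0.002, -0.94]]
contact_force: [-0.2, -0.4, -3.9]
finger_gap: 0.0534
```

Request:
{"name": "step_arm", "arguments": {
  "dp": [
    [0.0002, 0, -0.0005],
    [0.0003, 0, -0.0009],
    [0.0003, 0, -0.0009],
    [0.0003, 0, -0.0009]
  ],
  "rotation": [
    [0, 0, 0],
    [0, 0, 0],
    [0, 0, 0],
    [0, 0, 0]
  ],
  "jaw": [1, 1, 1, 1]
}}

```text
time: 35.58
tool_pos: [0.5016, -0.2748, 0.097]
orientation: [[-0.939, -0.027, 0.343], [-0.025, 1.0, 0.01], [-0.343, 0.001, -0.939]]
contact_force: [-6.5, 0.2, 7.2]
finger_gap: 0.0532
```

Face contact. Ease off slightly and slide down-slope to the lip.

Request:
{"name": "step_arm", "arguments": {
  "dp": [
    [-0.0002, 0, 0.0006],
    [-0.0011, 0, 0.0003],
    [-0.002, 0, -0.0001],
    [-0.003, -0.0001, -0.0004],
    [-0.003, -0.0001, -0.0004],
    [-0.003, -0.0001, -0.0004]
  ],
  "rotation": [
    [0, 0, 0],
    [0, 0, 0],
    [0, 0, 0],
    [0, 0, 0],
    [0, 0, 0],
    [0, 0, 0]
  ],
  "jaw": [1, 1, 1, 1, 1, 1]
}}

```text
time: 36.33
tool_pos: [0.4996, -0.2749, 0.0963]
orientation: [[-0.938, -0.029, 0.344], [-0.026, 1.0, 0.011], [-0.344, 0.001, -0.939]]
contact_force: [5.2, 1.4, 0.3]
finger_gap: 0.0533
```

Request:
{"name": "step_arm", "arguments": {
  "dp": [
    [-0.0005, 0, -0.0002],
    [-0.0009, 0, -0.0003],
    [-0.0009, 0, -0.0003]
  ],
  "rotation": [
    [0, 0, 0],
    [0, 0, 0],
    [0, 0, 0]
  ],
  "jaw": [1, 1, 1]
}}

```text
time: 36.7
tool_pos: [0.4994, -0.2749, 0.0964]
orientation: [[-0.938, -0.029, 0.346], [-0.027, 1.0, 0.011], [-0.346, 0.001, -0.938]]
contact_force: [9.2, 1.4, 0.9]
finger_gap: 0.0532
```

Lip contact confirmed (force rises without motion). Relieve, open, retreat along the normal.

Request:
{"name": "step_arm", "arguments": {
  "dp": [
    [0.0005, 0, 0.0002],
    [0.0005, 0, 0.0002],
    [0.0005, 0, 0.0002],
    [0.0005, 0, 0.0002],
    [0.0005, 0, 0.0002],
    [-0.003, 0, 0.01],
    [-0.013, -0.0005, 0.038],
    [-0.027, -0.001, 0.076],
    [-0.027, -0.001, 0.12],
    [-0.027, -0.001, 0.12]
  ],
  "rotation": [
    [0, 0, 0],
    [0, 0, 0],
    [0, 0, 0],
    [0, 0, 0],
    [0, 0, 0],
    [0, 0, 0],
    [0, 0, 0],
    [0, 0, 0],
    [0, 0, 0],
    [0, 0, 0]
  ],
  "jaw": [1, -0.6, -0.6, -0.6, -0.6, -0.6, -0.6, -0.6, -0.6, -0.6]
}}

```text
time: 37.95
tool_pos: [0.4715, -0.2768, 0.2197]
orientation: [[-0.938, -0.027, 0.347], [-0.027, 1.0, 0.006], [-0.347, -0.003, -0.938]]
contact_force: [-0.6, -0.3, -0.6]
finger_gap: 0.0682
```

```bash
python3 -c "
from h import *
st=robot.observe();print(st['time'],st['finger_gap']);save('wrist','w10')"
```

```text
37.95 0.06815352519833745
```

View pics/w10.png

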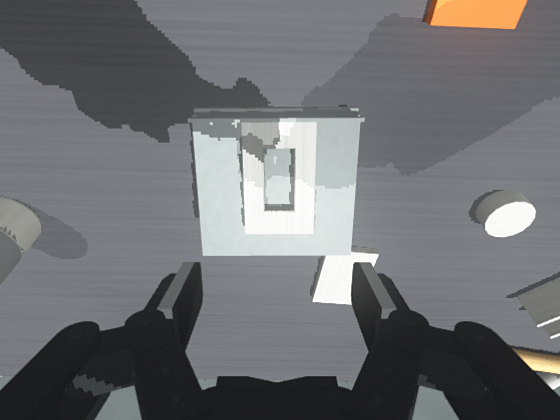

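The plate is flat on the rest with its short edge at the lip (row ~120). Back away to leave everything clear, then take a final top view.

Request:
{"name": "step_arm", "arguments": {
  "dp": [
    [-0.01, 0.03, 0.03],
    [-0.02, 0.08, 0.05],
    [-0.03, 0.13, 0.06],
    [-0.04, 0.18, 0.08],
    [-0.05, 0.22, 0.1],
    [-0.05, 0.22, 0.1],
    [-0.05, 0.22, 0.1]
  ],
  "rotation": [
    [0, 0, 0],
    [0, 0, 0],
    [0, 0, 0],
    [0, 0, 0],
    [0, 0, 0],
    [0, 0, 0],
    [0, 0, 0]
  ],
  "jaw": [-0.6, -0.6, -0.6, -0.6, -0.6, -0.6, -0.6]
}}

```text
time: 38.88
tool_pos: [0.4206, -0.0557, 0.3146]
orientation: [[-0.94, -0.028, 0.341], [-0.026, 1.0, 0.012], [-0.341, 0.002, -0.94]]
contact_force: [-0.2, -0.6, -0.7]
finger_gap: 0.0682
```

```bash
python3 -c "
from h import *
st=robot.observe();print(st['time'],st['contact_force']);a=save('top','t2')[80:330,60:460,::-1]; b=save('side','s2')[...,::-1]
cv2.imwrite('pics/fin.png',np.hstack([cv2.resize(a,(480,300)),b[40:340,:320]]) )"
```

```text
38.875 [-0.19040165 -0.56876992 -0.7286937 ]
```

View pics/fin.png

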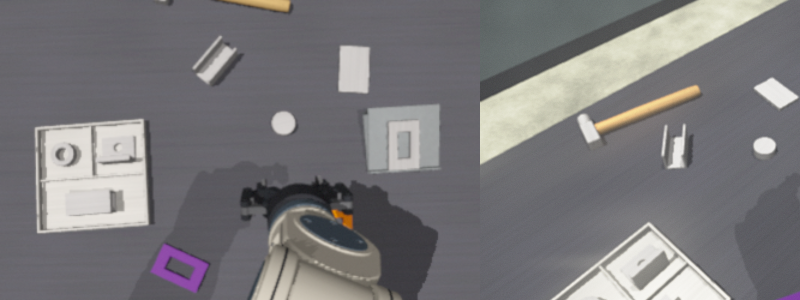

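Top view: tube (90,203), collar (63,153) and cleat (118,148) are in their bays and the plate is on the rest at the lip (404,145). The look-alikes are where they were. Handing in.

```bash
python3 -c "
from bench import robot
print(robot.job_done())"
```

```text
the job is handed in; nothing more can be done
None
```

The job is handed in, at about 39 s of the 106 s allowed. I moved the parts in the order asked: tube, collar, cleat, then window plate. Each was lowered until the wrist force showed contact before I released it.

- **Tray parts:** After release, the wrist camera measured each part within about 2 mm of its bay middle. The tube lay at 93.0° against the tray's 93.2°, and the cleat was 0.7° off square.
- **Plate:** I slid it down the face until the force rose without motion, which showed it against the lip. The wrist and top pictures then showed it flat on the rest with its short edge at the lip.
- **Look-alikes:** In the final top view the blank plate, the channel and the disc looked unmoved, and so did the purple plate. The orange plate was partly hidden by the arm in that view, and no move went near it.
- **Arm:** It was clear of everything, and the highest force in any move report was about 18 N.
- **Disagreements:** The collar fit was loose at first. The wrist and fixed cameras differed by 1–2 mm throughout, and readings of the rest's sideways position by up to about 7 mm. The finger opening read 1–3 mm under the true part widths. None of these affected the result.

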